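# Close up a row of blocks in the marking tray and lock it

## Task

The four timber blocks in the marking tray are to be marked out together. Pushing only on the last block, the one farthest from the end stop, slide the whole row along the channel as one train until it is fully home against the stop with no gaps, then push the wooden lever round as far as it goes so that its nose swings in behind the last block and locks the row. Nothing is to be picked up: push with the fingertips, keep the blocks flat on the tray floor, and leave the tools round about where they are.

Things in the scene. Friction and masses are not known exactly. Their poses are not given: they have to be found in the camera images.
- tray: fixed wooden tray, 326 mm long (x) by 157 mm wide (y); origin at the centre of its underside on the bench. Its +x points roughly to the robot's left, +y towards the robot. Two side rails along x (y = +/-51.5 to +/-78.5 mm, tops 34 mm above the bench) flank a 103 mm wide channel with its floor 12 mm above the bench. End stop across the +x end; the -x end (x = -163 mm) is open
- stop_face (a point): middle of the foot of the end stop's face, on the channel floor, at tray x = +137 mm (the stop's top is 42 mm above the bench). The row is home when the first block touches this face and the four touch one another; it is then 152 mm long, so the back of the last block is at tray x = -15 mm
- block_1: sawn block of brown timber, 38 mm along the channel, 100 mm across it, 38 mm high; origin at the centre of its underside, axes parallel to the tray's (x along the channel towards the end stop, z up). First of the row, nearest the end stop; it starts 60 to 100 mm short of it
- block_2: sawn block of brown timber, 38 mm along the channel, 100 mm across it, 38 mm high; origin at the centre of its underside, axes parallel to the tray's (x along the channel towards the end stop, z up). Second of the row; all four stand one behind the other with gaps of 0 to 5 mm at the start, between the rails with 1.5 mm of play each side
- block_3: sawn block of brown timber, 38 mm along the channel, 100 mm across it, 38 mm high; origin at the centre of its underside, axes parallel to the tray's (x along the channel towards the end stop, z up). Third of the row
- block_4: sawn block of brown timber, 38 mm along the channel, 100 mm across it, 38 mm high; origin at the centre of its underside, axes parallel to the tray's (x along the channel towards the end stop, z up). Last of the row, farthest from the end stop; its back face is 19 mm behind its origin, free to push on from the open end
- lever (a joint): angle of the pale flat wooden locking lever, rad; grows anticlockwise seen from above. It starts at 0 to 0.25 (open); 1.745 is locked, its end of travel. 15 mm thick (35 to 50 mm above the bench), it turns on an upright bolt on top of the tray's +y rail, the side nearest the robot. It stays where it is left; the stiff pivot needs about 2 N at the handle
- lever_pivot (a point): axis of the lever's bolt, half-way up the lever, at tray x = -24, y = +67 mm
- lever_handle (a point): point on the middle line of the lever's long straight handle, 75 mm from the pivot, 43 mm above the bench. The handle is 20 mm wide, ends 94 mm from the pivot and sticks out over bare bench towards the robot. In the tray's frame it points 58 deg from +x towards +y at joint 0 and 158 deg when locked: it is pushed from its +x side towards -x
- lever_nose (a point): point on the lever's short nose, 38 mm from the pivot (the nose is 18 mm wide and ends at 47 mm). Open, it lies over the rail towards tray -x, clear of the channel; locked, it reaches into the channel (tray -y), its flat against the back of the last block if the row is home. If the row is not far enough along, it strikes a block's side
- try_square: loose try square with a wooden stock and steel blade, 218 x 125 x 17 mm, flat on the bench to the right of the tray's near side; origin at the centre of its underside; leave alone
- tape_measure: loose pocket tape measure, 34 x 93 x 72 mm, on the bench to the left; origin at the centre of its underside; leave alone
- block_plane: loose block plane, 50 x 173 x 65 mm, on the bench to the right beyond the open end of the tray; origin at the centre of its underside; leave alone
There are look-alikes about, which are no part of the job. What is shaped like the block_4 but black or green is not meant.

How it is judged:
By the outcome, as a careful person would: the job done as asked, in the order asked, and still so for the second after the job is handed in, with the robot touching nothing.
It also fails if it takes over 46 s, if anything falls off the work surface, if the arm or the gripper's body presses on something with over 40 N, if the wrist force passes 120 N, or if a joint passes its speed limit or range.

## Robot

A 7-joint arm with a two-finger parallel gripper is mounted at the origin on the work surface; the furniture and walls round the work are solid. World frame = base frame: x ahead of the robot, y to its left, z up, the work surface at z = 0. Lengths are in m, angles in rad, forces in N, time in s.
With the tool pointing down it reaches from about 0.425 to 0.95 m from the base axis. Payload 4.7 kg.
Tool frame: the origin (TCP) lies between the finger pads; the fingertips stand r.tip_reach ahead of it and the grasp point (between the pads) lies 11 mm behind it (r.tip_reach is the distance from the TCP to the fingertips, in m); z points along the fingers, y is the direction in which the jaws open and shut (so a half turn about z gives the same grasp; the last joint's range is limited). The gripper opens to 85 mm and grips with 20 to 120 N. Pads are 22 mm wide; open, the fingers measure 114 mm over their backs; the gripper's body (76 mm by 85 mm) begins 54 mm behind the grasp point. The pads swing forward as they close: fully open they stand 13 mm farther back than shut.
Start: joints at [1.101, 0.469, -0.049, 1.532, 0.024, 1.141, -0.082], TCP at [0.288, -0.61, 0.206] pointing down, gripper open.
Joint ranges: [-2.59, 2.59], [-0.33, 1.99], [-1.39, 1.29], [0.1, 2.45], [-1.04, 4.18], [0.21, 1.99], [-2.66, 2.66]. Speed limits (rad/s): [2.57, 2.57, 3.14, 3.14, 3.14, 3.14, 3.14].

## Interface

Orientations are given as a rotation vector (axis times angle).
In Python, from cell import r gives the robot as it stands.
- The arm moves only by the tool arm_command, never from a script. Its argument "series" is a list of rows, each a list of 7 numbers: the turn, a rotation vector about the tool's x, y, z in degrees, then the shift along the tool's x, y, z in units of 25 mm (1.0 is 25 mm), then the gripper command: -1 is fully open, 1 is shut, values between are in proportion. A call has 1 to 12 rows; each row is the pose to reach, as a shift and turn from the pose measured when the call began, along the tool's axes at that moment; what a row does not reach only later rows make up. A row lasts 1/12 s, in which the tool goes at most 41.7 mm and 7.16 degrees, less where a joint would pass 70% of its speed; a pose out of reach is approached as far as the arm can. A call with a gripper value outside its range is refused whole. The fingers move at their own pace and stop on an object; "force" is the grip in N (left out, the last holds). Time passes only in rows, so rows that repeat a pose let the fingers close. It gives the time, the measured TCP pose, the force and the opening at its end, in the units of the state.
- r.state(): the state, without advancing time (a new reading comes with each control period).
- r.snapshot(name): name is "scene" or "top" or "wrist"; returns a dict with "color" (400x640x3 uint8, red, green, blue), "fx", "fy", "cx", "cy" (pixels), "k1" (the pictures are not rectified: a ray, as slopes to the right and down, at radius r is drawn at 1 + k1 r^2 times it, then the intrinsics apply), "world_from_camera" (4x4, takes a point from camera to world coordinates); the wrist camera has in their place "mount" (4x4, takes a point from camera to tool coordinates, whose origin is the TCP and whose axes are the flange's). Camera axes: x right, y up, looking along -z (the intrinsics and any distortion apply to the point x, -y, -z); pixel columns grow to the right and rows downward; lengths in m; the calibration is good to about 2 mm. A picture is of the moment at which its call begins: read the wrist's pose just before it. There is no depth.
- r.hand_in(): hands the job in, once; it reports no verdict.
Trained networks look in the newest picture that a camera, given by its name, has taken for a name from the list of things; names that differ only in an ending like _2 or _b are one class to them, and where a whole thing is asked for, a point or a joint stands for the part that bears it (a point fixed in the world has none). Each returns a list of dicts, best first, with "score" (0 to 1); they miss things now and then, are a little off and sometimes report something else, mostly with a low value. They report only what shows in the picture. A call takes as long as a camera call. They do not tell look-alikes from the thing itself.
- r.find_in(thing, camera): "location" ([row, column] in pixels, amid what is visible of it).
- r.regions_of(thing, camera): "pixels" (400x640 bool, what is visible of it) and "location" ([row, column] in pixels, amid what is visible of it).
The state is a dict: "t": time; "q": joint angles; "qd": joint speeds; "effort": joint torques, N m; "tcp_pos": TCP position; "eef_rot": TCP orientation; "wrist_force": force on the tool from outside, world axes, zero at the start; "wrist_torque": the same for the moment, N m; "width": finger opening in m.
Only numpy, scipy, OpenCV 4.12 (cv2) and the standard library are available. Lean on these libraries where they do the work, as an engineer would, in place of code of your own. Each camera call takes 0.05 s, during which the arm holds its last target. There are 200 camera calls.

## Working session

There is one attempt and no reset: what is moved stays moved. The work goes in short steps, Python scripts to look and compute and a tool call to move; the robot and the scene stay as the last step left them, time stands still between calls to the robot, and variables do not carry over. Pictures are saved under pics/ and viewed, about 8 in all and at most 12, crops included, and the job is handed in when it is done.

Besides the shell and the picture viewer there is one more tool, called after "Request:" in YAML: its name, and indented under it one key for each argument. arm_command: Moves the arm, as the interface text tells. Its arguments: {"type":"object","properties":{"series":{"type":"array"},"force":{"type":"number"}},"required":["series"]}

```bash
mkdir -p pics; python3 - <<'E'
from cell import r
import cv2
for n in("scene","top"):
    s=r.snapshot(n); cv2.imwrite(f"pics/{n}0.png",s["color"][:,:,::-1])
    print(n,s["fx"],s["fy"],s["cx"],s["cy"],s["k1"],s["world_from_camera"].round(4).tolist())
    for t in("block_4","tray","lever","lever_pivot"):
        try: print(t,[(round(d["score"],2),[round(float(v)) for v in d["location"]]) for d in r.find_in(t,n)])
        except Exception as e: print(t,e)
s=r.state();print(s["t"],s["tcp_pos"],s["eef_rot"],s["width"],r.tip_reach)
E
```

```text
scene 418.49928885816894 418.49928885816894 316.0477503229407 193.36150772199792 -0.01439020834371845 [[-0.8281, 0.2371, -0.5079, -0.1331], [-0.5603, -0.3749, 0.7386, 0.901], [-0.0153, 0.8962, 0.4433, 0.6134], [0.0, 0.0, 0.0, 1.0]]
block_4 [(0.72, [220, 259]), (0.67, [257, 309]), (0.61, [198, 275]), (0.61, [188, 343]), (0.6, [205, 277]), (0.55, [196, 289])]
tray [(0.74, [226, 262])]
lever [(0.78, [211, 300]), (0.18, [229, 266])]
lever_pivot [(0.55, [227, 260])]
top 456.05642770350556 456.05642770350556 315.4120748361874 196.36003263858797 -0.12336016793434258 [[0.03, 0.9957, -0.0873, 0.3744], [-0.9996, 0.0299, -0.0022, -0.011], [0.0004, 0.0874, 0.9962, 1.4873], [0.0, 0.0, 0.0, 1.0]]
block_4 [(0.85, [238, 246]), (0.8, [171, 295]), (0.75, [200, 360]), (0.69, [171, 306]), (0.68, [187, 289]), (0.63, [173, 266]), (0.55, [174, 284])]
tray [(0.75, [187, 281])]
lever [(0.5, [199, 289])]
lever_pivot [(0.89, [188, 285])]
0.5 [ 0.28801874 -0.6104711   0.20597597] [-3.06557930e+00 -6.86829451e-01 -2.48557563e-05] 0.0854111324307102 0.008
```

```bash
python3 - <<'E'
import cv2
a=cv2.imread("pics/top0.png")[120:270,190:390]
cv2.imwrite("pics/top0c.png",cv2.resize(a,None,fx=4,fy=4,interpolation=cv2.INTER_CUBIC))
E
```

```text
(no output)
```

View pics/top0c.png

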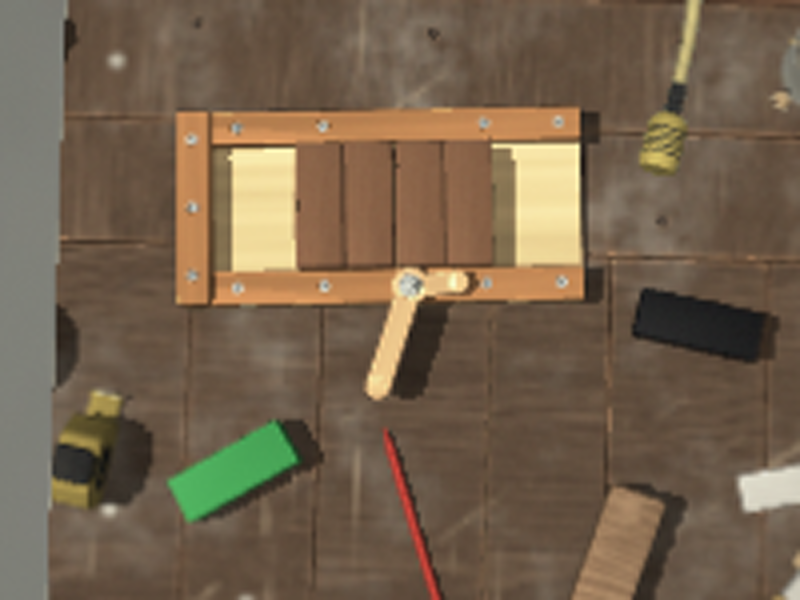

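View pics/scene0.png

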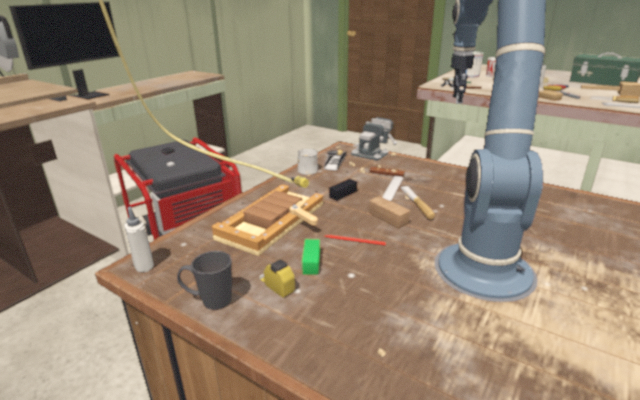

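```bash
cat > h.py <<'E'
import numpy as np, cv2
from scipy.optimize import least_squares
def cam(s): return np.array(s["world_from_camera"]),s
def proj(s,P,M=None):
    M=np.array(s["world_from_camera"]) if M is None else M
    p=(np.atleast_2d(P)-M[:3,3])@M[:3,:3]; u=p[:,0]/-p[:,2]; v=-p[:,1]/-p[:,2]
    f=1+s["k1"]*(u*u+v*v); return np.c_[s["cx"]+s["fx"]*u*f, s["cy"]+s["fy"]*v*f]
def unproj(s,px,z,M=None):
    return least_squares(lambda q:(proj(s,[q[0],q[1],z],M)[0]-px),[.5,0]).x
def T2W(t,p):
    p=np.atleast_2d(p)/1000.; c,s=np.cos(t[2]),np.sin(t[2])
    return np.c_[t[0]+c*p[:,0]-s*p[:,1], t[1]+s*p[:,0]+c*p[:,1], p[:,2]]
def W2T(t,w):
    c,s=np.cos(t[2]),np.sin(t[2]); d=np.array(w)[:2]-t[:2]; return 1000*np.array([c*d[0]+s*d[1],-s*d[0]+c*d[1]])
E
python3 - <<'E'
from cell import r
from h import *
s=r.snapshot("top")
c=lambda *a:(np.array(a)+.5)/4-.5+np.array([190,120])
pts=np.array([[-163,-78.5,34],[-163,78.5,34],[163,-78.5,42],[163,78.5,42],[-24,67,51]],float)
px=np.array([c(580,108),c(583,299),c(177,112),c(177,304),c(410,285)])
f=least_squares(lambda t:(proj(s,T2W(t,pts))-px).ravel(),[.55,0.05,1.57])
t=f.x;print(t,f.fun.reshape(-1,2).round(2).tolist());np.save("tray.npy",t)
for n,p,z in(("b4back",(492,205),.05),("b1front",(297,205),.05),("handle end",(377,395),.043),("pivot",(410,285),.05),("nose end",(467,282),.043),("hose end",(660,165),.02),("hose up",(690,10),.05),("black",(700,325),.03)):
    w=unproj(s,c(*p),z);print(n,w.round(4),W2T(t,w).round(1))
for p in [(-24,67,50),(-26,0,20),(-110,0,20)]: print(p,T2W(t,p).round(4))
E
```

```text
[0.58072337 0.09394696 1.61524161] [[0.13, -0.37], [0.3, 0.19], [-0.03, -0.24], [-0.21, 0.19], [-0.18, 0.21]]
b4back [0.5815 0.0035] [-90.4   3.2]
b1front [0.577  0.1588] [64.9  0.9]
handle end [0.4281 0.09  ] [  2.9 152.7]
pivot [0.5157 0.0665] [-24.5  66.2]
nose end [0.5201 0.0216] [-69.6  63.8]
hose end [ 0.6229 -0.1319] [-227.5  -32.1]
hose up [ 0.7451 -0.1511] [-252.1 -153.4]
black [ 0.4924 -0.166 ] [-255.8   99.8]
(-24, 67, 50) [[0.5149 0.067  0.05  ]]
(-26, 0, 20) [[0.5819 0.068  0.02  ]]
(-110, 0, 20) [[ 0.5856 -0.0159  0.02  ]]
```

The four brown blocks in the tray at crop (297–492, 205) are the row. Block_4 is the rightmost one, at crop (467, 205), touching the open end's space. The black bar at (700, 325) and the green bar at (235, 470) lie on the bench and are look-alikes. The tray fit is good to under 0.4 px, and the measured block and pivot positions agree with the sizes given.

Request:
arm_command:
  series:
    - [0,0,-5,0.5,-0.5,0,-0.2]
    - [0,0,-11,1.5,-1.5,0,-0.2]
    - [0,0,-17,2.6,-2.5,0,-0.2]
    - [0,0,-23,3.7,-3.6,0,-0.2]
    - [0,0,-29,4.8,-4.6,0,-0.2]
    - [0,0,-35,5.9,-5.7,0,-0.2]
    - [0,0,-41,7,-6.7,0,-0.2]
    - [0,0,-47,8,-7.7,0,-0.2]
    - [0,0,-53,9,-8.7,0,-0.2]
    - [0,0,-59,10,-9.6,0,-0.2]
    - [0,0,-65,11,-10.6,0,-0.2]
    - [0,0,-67.3,12,-11.5,0,-0.2]

```text
t: 1.55
tcp_pos: [0.4369, -0.2207, 0.2064]
eef_rot: [2.166, 2.274, -0.0]
wrist_force: [0.3, 0.3, -0.2]
width: 0.0515
```

```bash
cat >> h.py <<'E'
from scipy.spatial.transform import Rotation as R
def where(r,t=None,goal=None,gyaw=None):
    t=np.load("tray.npy"); s=r.state(); A=R.from_rotvec(s["eef_rot"]).as_matrix()
    tx=W2T(t,s["tcp_pos"]); print("t",round(s["t"],2),"tray xy",tx.round(1),"z",s["tcp_pos"][2].round(4),"yaw-tray",np.degrees(np.arctan2(A[1,0],A[0,0])-t[2]).round(2),"toolz",A[:,2].round(3),"w",round(s["width"],4),"F",np.round(s["wrist_force"],1))
    if goal is not None:
        g=T2W(t,goal)[0]; print("goal",goal,"units",((A.T@(g-s["tcp_pos"]))/.025).round(2))
E
python3 - <<'E'
from cell import r
from h import *
where(r,goal=(-130,0,200))
E
```

```text
t 1.55 tray xy [-307.9  157.6] z 0.2064 yaw-tray 0.25 toolz [ 0.001 -0.001 -1.   ] w 0.0515 F [ 0.3  0.3 -0.2]
goal (-130, 0, 200) units [7.09 6.34 0.25]
```

Request:
arm_command:
  series:
    - [0,0,-0.2,1,1,0,-0.2]
    - [0,0,-0.2,2.2,2.2,0,-0.2]
    - [0,0,-0.2,3.4,3.2,0,-0.2]
    - [0,0,-0.2,4.6,4.3,0,-0.2]
    - [0,0,-0.2,5.8,5.4,0.5,-0.2]
    - [0,0,-0.2,6.8,6.1,1.5,-0.2]
    - [0,0,-0.2,7.1,6.35,2.7,-0.2]
    - [0,0,-0.2,7.1,6.35,3.9,-0.2]
    - [0,0,-0.2,7.1,6.35,5.1,-0.2]
    - [0,0,-0.2,7.1,6.35,6,-0.2]
    - [0,0,-0.2,7.1,6.35,6,-0.2]
    - [0,0,-0.2,7.1,6.35,6,-0.2]

```text
t: 2.55
tcp_pos: [0.5864, -0.0357, 0.0558]
eef_rot: [-2.162, -2.278, 0.002]
wrist_force: [-0.4, -1.1, 0.5]
width: 0.0512
```

```bash
python3 - <<'E'
from cell import r
from h import *
where(r,goal=(-130,0,26))
s=r.snapshot("scene");a=s["color"][150:270,190:350,::-1]
cv2.imwrite("pics/s1.png",cv2.resize(a,None,fx=5,fy=5,interpolation=cv2.INTER_CUBIC))
E
```

```text
t 2.55 tray xy [-1.298e+02  1.000e-01] z 0.0558 yaw-tray 0.45 toolz [-0.002 -0.    -1.   ] w 0.0512 F [-0.4 -1.1  0.5]
goal (-130, 0, 26) units [-0.01  0.01  1.19]
```

View pics/s1.png

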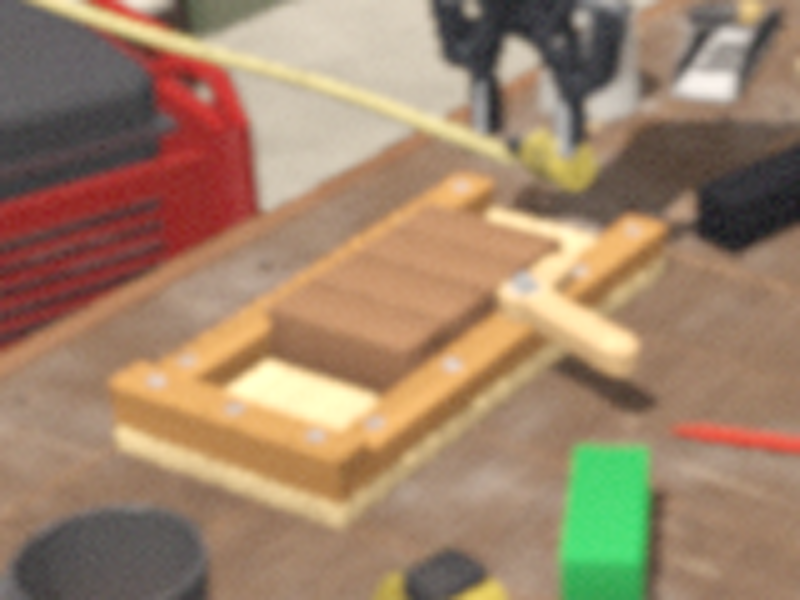

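```bash
python3 - <<'E'
from cell import r
from h import *
s=r.snapshot("scene");t=r.snapshot("top")
crop=lambda p:((p-[190,150])*5).round(0).tolist()
print("tcp/tip in crop",crop(proj(s,[r.state()["tcp_pos"],r.state()["tcp_pos"]-[0,0,.008]])))
for n,a,b in (("plug",((660+.5)/4+189.5,(150+.5)/4+119.5),(560/5+190,163/5+150)),("joint",((677)/4+190,(98)/4+120),(512/5+190,147/5+150)),):
    f=least_squares(lambda q:np.r_[proj(t,q)[0]-a,proj(s,q)[0]-b],[.6,-.1,.05]);print(n,f.x,f.fun.round(1),W2T(np.load("tray.npy"),f.x))
a=t["color"][100:220,230:390,::-1]
cv2.imwrite("pics/t1.png",cv2.resize(a,None,fx=5,fy=5,interpolation=cv2.INTER_CUBIC))
E
```

```text
tcp/tip in crop [[527.0, 177.0], [527.0, 188.0]]
plug [ 0.63497708 -0.13206144  0.01877482] [ 0.1  0.2 -0.2 -0. ] [-228.19573081  -44.15843589]
joint [ 0.68104694 -0.14496457  0.01423519] [-0.4 -0.7  0.9  0.1] [-243.13304161  -89.60949985]
```

View pics/t1.png

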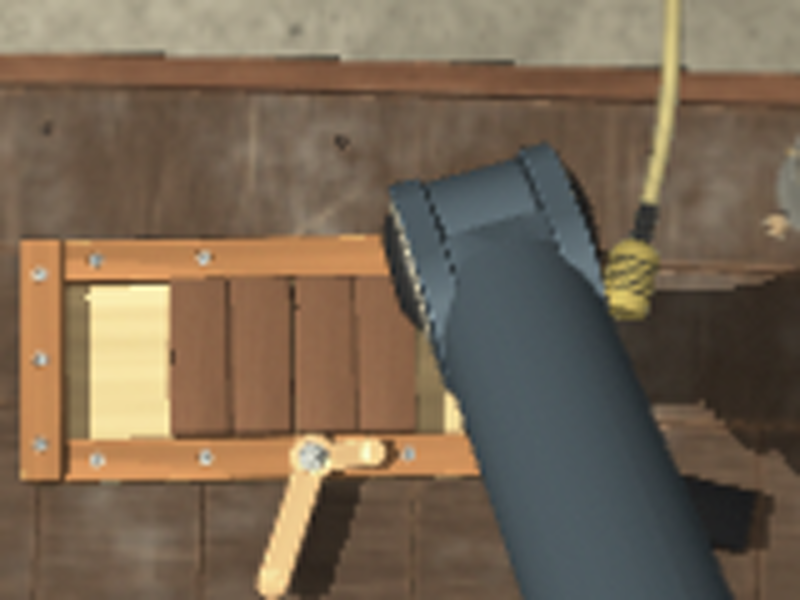

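Request:
arm_command:
  series:
    - [0,0,0.4,0,0,0.5,-0.2]
    - [0,0,0.4,0,0,0.9,-0.2]
    - [0,0,0.4,0,0,1.2,-0.2]
    - [0,0,0.4,0,0,1.2,-0.2]

```text
t: 3.03
tcp_pos: [0.5871, -0.0359, 0.0265]
eef_rot: [2.17, 2.27, -0.0]
wrist_force: [-1.5, -0.3, 0.3]
width: 0.0513
```

```bash
python3 - <<'E'
from cell import r
from h import *
where(r,goal=(-100,0,26))
s=r.snapshot("scene");w=r.snapshot("wrist")
p=r.state()["tcp_pos"]
print(((proj(s,[p,p-[0,0,.008],p+[-.03,0,-.008],p+[.03,0,-.008]])-[265,140])*10).round())
a=s["color"][140:200,265:345,::-1]
a=cv2.resize(a,(640,480),interpolation=cv2.INTER_CUBIC)
b=cv2.resize(w["color"][:,:,::-1],(640,400))
cv2.imwrite("pics/s2.png",cv2.resize(np.vstack([a,b]),(436,600)))
E
```

```text
t 3.03 tray xy [-130.    -0.6] z 0.0265 yaw-tray 0.03 toolz [ 0.001 -0.001 -1.   ] w 0.0513 F [-1.5 -0.3  0.3]
goal (-100, 0, 26) units [ 1.2  -0.02  0.02]
[[308. 542.]
 [309. 565.]
 [387. 588.]
 [234. 542.]]
```

View pics/s2.png

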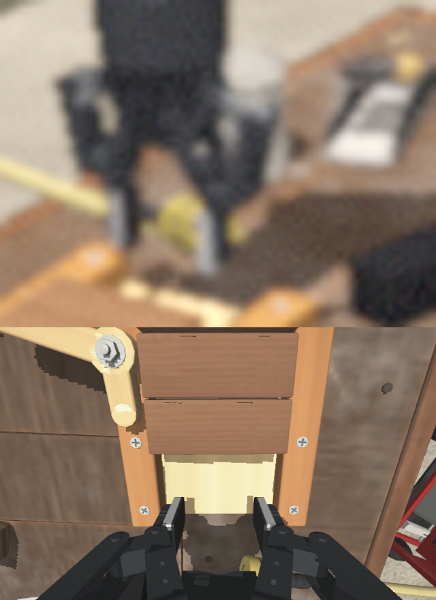

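```bash
python3 - <<'E'
from cell import r
from h import *
t=np.load("tray.npy")
s=r.snapshot("scene");w=r.snapshot("wrist")
print("rail ends in s1 crop",((proj(s,T2W(t,[[-163,78.5,34],[-163,-78.5,34],[163,78.5,42]]))-[190,150])*5).round())
M=np.array(w["mount"]);print(M.round(3).tolist())
for dz in(.008,0,-.01,-.02):print(dz,(proj(w,[[0,.0255,dz],[0,-.0255,dz],[.01,.0255,dz],[.01,-.0255,dz]],M)*.681+[0,327]).round())
E
```

```text
rail ends in s1 crop [[666. 220.]
 [460. 167.]
 [334. 456.]]
[[0.001, 0.949, 0.314, 0.08], [1.0, -0.001, 0.001, -0.001], [0.001, 0.314, -0.949, -0.169], [0.0, 0.0, 0.0, 1.0]]
0.008 [[247. 486.]
 [192. 486.]
 [248. 476.]
 [191. 476.]]
0 [[248. 490.]
 [191. 490.]
 [249. 479.]
 [190. 479.]]
-0.01 [[250. 495.]
 [189. 495.]
 [251. 484.]
 [189. 484.]]
-0.02 [[252. 501.]
 [187. 501.]
 [252. 489.]
 [187. 489.]]
```

Request:
arm_command:
  series:
    - [0,0,0,0,0,0.1,-0.2]
    - [0,0,0,0,0,0.2,-0.2]
    - [0,0,0,0,0,0.2,-0.2]

```text
t: 3.48
tcp_pos: [0.5887, -0.0356, 0.0232]
eef_rot: [2.168, 2.269, 0.004]
wrist_force: [-0.6, -0.2, 0.1]
width: 0.0511
```

```bash
python3 - <<'E'
from cell import r
from h import *
where(r)
s=r.snapshot("scene");w=r.snapshot("wrist")
a=cv2.resize(s["color"][160:210,275:335,::-1],(600,500),interpolation=cv2.INTER_CUBIC)
b=cv2.resize(w["color"][200:400,200:440,::-1],None,fx=2.5,fy=2.5)
M=np.array(w["mount"])
cv2.imwrite("pics/s3.png",cv2.resize(np.vstack([a,b]),(360,600)))
E
```

```text
t 3.48 tray xy [-129.8   -2.2] z 0.0232 yaw-tray 0.04 toolz [ 0.004 -0.001 -1.   ] w 0.0511 F [-0.6 -0.2  0.1]
```

View pics/s3.png

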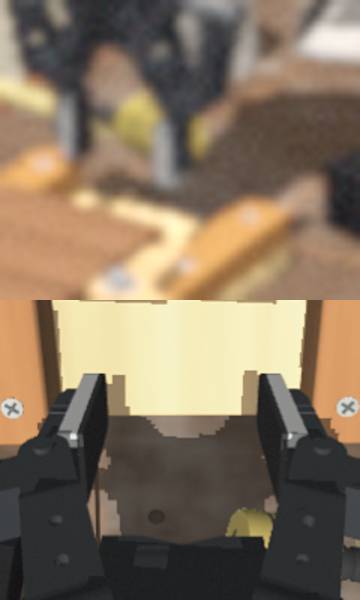

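```bash
python3 - <<'E'
from cell import r
from h import *
t=np.load("tray.npy");st=r.state()
s=r.snapshot("scene");w=r.snapshot("wrist")
A=np.eye(4);A[:3,:3]=R.from_rotvec(st["eef_rot"]).as_matrix();A[:3,3]=st["tcp_pos"]
W=A@np.array(w["mount"])
v=lambda p:((p-[200,200])*2.5+[0,500])*.6
print("wrist view: floor end, rail end, b4 back top",v(proj(w,T2W(t,[[-163,0,12],[-163,51.5,34],[-90,0,50]]),W)).round())
print("scene view: floor end",((proj(s,T2W(t,[[-163,0,12],[-163,51.5,34]]))-[275,160])*6).round())
f=least_squares(lambda q:np.r_[proj(s,q)[0]-[303,190.8],proj(w,q,W)[0]-[263.3,250]],st["tcp_pos"])
print(f.x,f.fun.round(1),"tool coords",(np.linalg.inv(A)@np.r_[f.x,1]).round(4))
E
```

```text
wrist view: floor end, rail end, b4 back top [[178. 415.]
 [ 50. 445.]
 [177. 282.]]
scene view: floor end [[163. 208.]
 [244. 193.]]
[ 0.55780499 -0.03103408  0.04873427] [-0.4  0.2 -0.   0.1] tool coords [ 0.0059 -0.0307 -0.0254  1.    ]
```

Request:
arm_command:
  series:
    - [0,0,0,0,-0.04,0.04,-0.2]
    - [0,0,0,0,-0.08,0.08,-0.2]
    - [0,0,0,0,-0.08,0.12,-0.2]
    - [0,0,0,0,-0.08,0.16,-0.2]
    - [0,0,0,0,-0.08,0.2,-0.2]

```text
t: 4.1
tcp_pos: [0.587, -0.0357, 0.0185]
eef_rot: [2.168, 2.268, 0.004]
wrist_force: [0.6, 0.2, -0.2]
width: 0.0516
```

Request:
arm_command:
  series:
    - [0,0,0,0,0,0.04,-0.2]
    - [0,0,0,0,0,0.08,-0.2]
    - [0,0,0,0,0,0.12,-0.2]
    - [0,0,0,0,0,0.16,-0.2]
    - [0,0,0,0,0,0.2,-0.2]
    - [0,0,0,0,0,0.2,-0.2]

```text
t: 4.6
tcp_pos: [0.5868, -0.0357, 0.0132]
eef_rot: [2.168, 2.269, 0.004]
wrist_force: [-0.4, -0.1, 0.9]
width: 0.052
```

Request:
arm_command:
  series:
    - [0,0,0,0,0,0.04,-0.2]
    - [0,0,0,0,0,0.08,-0.2]
    - [0,0,0,0,0,0.12,-0.2]
    - [0,0,0,0,0,0.16,-0.2]
    - [0,0,0,0,0,0.16,-0.2]

```text
t: 5.02
tcp_pos: [0.5867, -0.0357, 0.009]
eef_rot: [2.168, 2.269, 0.004]
wrist_force: [0.5, -0.4, 0.1]
width: 0.0513
```

```bash
python3 - <<'E'
from cell import r
from h import *
where(r)
s=r.snapshot("scene");w=r.snapshot("wrist")
a=cv2.resize(s["color"][160:210,275:335,::-1],(600,500),interpolation=cv2.INTER_CUBIC)
b=cv2.resize(w["color"][200:400,200:440,::-1],None,fx=2.5,fy=2.5)
cv2.imwrite("pics/s4.png",cv2.resize(np.vstack([a,b]),(360,600)))
E
```

```text
t 5.02 tray xy [-129.8   -0.2] z 0.009 yaw-tray 0.04 toolz [ 0.004 -0.001 -1.   ] w 0.0513 F [ 0.5 -0.4  0.1]
```

View pics/s4.png

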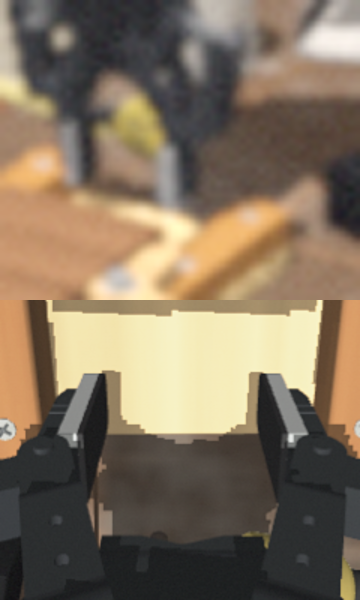

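The fingertips actually stand about 25 mm behind the TCP, contrary to tip_reach = 8 mm. Scene and wrist views triangulate to this, and no floor contact was felt. I'm continuing down on the measured value.

Request:
arm_command:
  series:
    - [0,0,0,0,0,0.06,-0.2]
    - [0,0,0,0,0,0.12,-0.2]
    - [0,0,0,0,0,0.18,-0.2]
    - [0,0,0,0,0,0.24,-0.2]
    - [0,0,0,0,0,0.3,-0.2]
    - [0,0,0,0,0,0.36,-0.2]
    - [0,0,0,0,0,0.42,-0.2]
    - [0,0,0,0,0,0.42,-0.2]

```text
t: 5.78
tcp_pos: [0.5866, -0.0357, -0.0017]
eef_rot: [2.169, 2.269, 0.003]
wrist_force: [-0.4, -0.7, -0.2]
width: 0.0514
```

```bash
python3 - <<'E'
from cell import r
from h import *
where(r,goal=(-100,0,-4))
E
```

```text
t 5.78 tray xy [-1.297e+02 -1.000e-01] z -0.0017 yaw-tray 0.04 toolz [ 0.004 -0.    -1.   ] w 0.0514 F [-0.4 -0.7 -0.2]
goal (-100, 0, -4) units [ 1.19 -0.    0.09]
```

Request:
arm_command:
  series:
    - [0,0,0,0.4,0,0,-0.2]
    - [0,0,0,0.8,0,0,-0.2]
    - [0,0,0,1.0,0,0,-0.2]
    - [0,0,0,1.12,0,0,-0.2]
    - [0,0,0,1.24,0,0,-0.2]
    - [0,0,0,1.36,0,0,-0.2]
    - [0,0,0,1.48,0,0,-0.2]
    - [0,0,0,1.6,0,0,-0.2]
    - [0,0,0,1.72,0,0,-0.2]
    - [0,0,0,1.84,0,0,-0.2]
    - [0,0,0,1.96,0,0,-0.2]
    - [0,0,0,2.08,0,0,-0.2]

```text
t: 6.78
tcp_pos: [0.5846, 0.016, -0.0015]
eef_rot: [2.169, 2.268, 0.003]
wrist_force: [0.2, -4.4, 4.3]
width: 0.0509
```

```bash
python3 - <<'E'
from cell import r
from h import *
where(r,goal=(-24,0,-2))
s=r.snapshot("scene");w=r.snapshot("wrist")
a=cv2.resize(s["color"][165:265,210:330,::-1],(600,500),interpolation=cv2.INTER_CUBIC)
b=cv2.resize(w["color"][:,:,::-1],(600,375))
cv2.imwrite("pics/s5.png",cv2.resize(np.vstack([a,b]),(411,600)))
E
```

```text
t 6.78 tray xy [-78.   -0.4] z -0.0015 yaw-tray 0.02 toolz [ 0.004 -0.001 -1.   ] w 0.0509 F [ 0.2 -4.4  4.3]
goal (-24, 0, -2) units [ 2.16 -0.02  0.02]
```

View pics/s5.png

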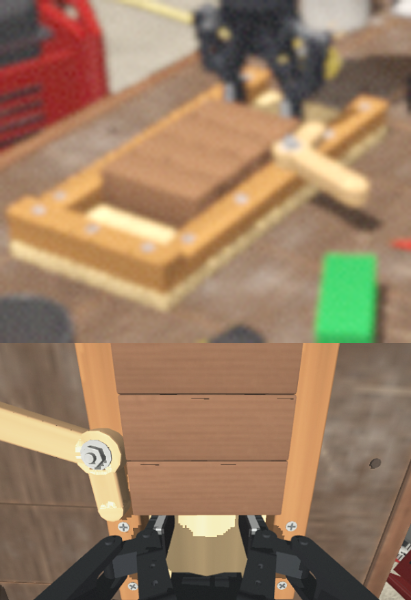

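Both fingertips bear on the back of block_4, and the row is moving as one flat, straight train. I'll keep pushing.

Request:
arm_command:
  series:
    - [0,0,0,0.12,0,0,-0.2]
    - [0,0,0,0.24,0,0,-0.2]
    - [0,0,0,0.36,0,0,-0.2]
    - [0,0,0,0.48,0,0,-0.2]
    - [0,0,0,0.6,0,0,-0.2]
    - [0,0,0,0.72,0,0,-0.2]
    - [0,0,0,0.84,0,0,-0.2]
    - [0,0,0,0.96,0,0,-0.2]
    - [0,0,0,1.08,0,0,-0.2]
    - [0,0,0,1.2,0,0,-0.2]
    - [0,0,0,1.32,0,0,-0.2]
    - [0,0,0,1.44,0,0,-0.2]

```text
t: 7.88
tcp_pos: [0.5827, 0.0537, -0.0017]
eef_rot: [2.168, 2.27, 0.005]
wrist_force: [-0.2, -2.9, 1.7]
width: 0.0516
```

Request:
arm_command:
  series:
    - [0,0,0,0.1,0,0,-0.2]
    - [0,0,0,0.2,0,0,-0.2]
    - [0,0,0,0.26,0,0,-0.2]
    - [0,0,0,0.32,0,0,-0.2]
    - [0,0,0,0.38,0,0,-0.2]

```text
t: 8.3
tcp_pos: [0.5822, 0.0631, -0.0016]
eef_rot: [2.168, 2.27, 0.005]
wrist_force: [-0.5, -3.6, 2.4]
width: 0.0515
```

```bash
python3 - <<'E'
from cell import r
from h import *
where(r,goal=(-24,0,-2))
E
```

```text
t 8.3 tray xy [-30.8  -0.1] z -0.0016 yaw-tray 0.08 toolz [ 0.004  0.    -1.   ] w 0.0515 F [-0.5 -3.6  2.4]
goal (-24, 0, -2) units [ 0.27 -0.01  0.01]
```

Now small steps, watching for the force to rise at the stop.

Request:
arm_command:
  series:
    - [0,0,0,0.05,0,0,-0.2]
    - [0,0,0,0.1,0,0,-0.2]
    - [0,0,0,0.15,0,0,-0.2]
    - [0,0,0,0.2,0,0,-0.2]

```text
t: 8.63
tcp_pos: [0.582, 0.0681, -0.0016]
eef_rot: [2.168, 2.27, 0.005]
wrist_force: [0.4, -4.1, 1.7]
width: 0.0513
```

Request:
arm_command:
  series:
    - [0,0,0,0.03,0,0,-0.2]
    - [0,0,0,0.06,0,0,-0.2]
    - [0,0,0,0.08,0,0,-0.2]

```text
t: 8.88
tcp_pos: [0.582, 0.0684, -0.0017]
eef_rot: [2.168, 2.268, 0.001]
wrist_force: [0.3, -7.9, 3.7]
width: 0.051
```

Request:
arm_command:
  series:
    - [0,0,0,0.06,0,0,-0.2]
    - [0,0,0,0.12,0,0,-0.2]
    - [0,0,0,0.16,0,0,-0.2]
    - [0,0,0,0.16,0,0,-0.2]

```text
t: 9.22
tcp_pos: [0.5819, 0.0682, -0.0016]
eef_rot: [2.167, 2.264, -0.006]
wrist_force: [-0.3, -10.8, 5.7]
width: 0.0513
```

```bash
python3 - <<'E'
from cell import r
from h import *
where(r,goal=(-60,0,-2))
E
```

```text
t 9.22 tray xy [-25.8  -0. ] z -0.0016 yaw-tray -0.04 toolz [ 0.003 -0.008 -1.   ] w 0.0513 F [ -0.3 -10.8   5.7]
goal (-60, 0, -2) units [-1.37 -0.    0.03]
```

Contact at TCP x = −25.8 puts the finger face at about −15 mm. The force rises there with no motion, so the row is home. I'll back off, rise, close the fingers and go round to the handle's +x side.

Request:
arm_command:
  series:
    - [0,0,0,-0.5,0,0,-0.2]
    - [0,0,0,-1.2,0,0,-0.2]
    - [0,0,0,-1.4,0,-0.5,-0.2]
    - [0,0,0,-1.4,0,-1.8,-0.2]
    - [0,0,0,-1.4,0,-3.2,-0.2]
    - [0,0,0,-1.4,0,-4.6,1]
    - [0,0,0,-0.8,-0.8,-5,1]
    - [0,0,0,0,-1.8,-5,1]
    - [0,0,0,0.9,-2.8,-5,1]
    - [0,0,0,1.8,-3.8,-5,1]
    - [0,0,0,2.7,-4.9,-5,1]
    - [0,0,0,2.83,-4.9,-5,1]

```text
t: 10.22
tcp_pos: [0.45, 0.1396, 0.1231]
eef_rot: [2.158, 2.277, -0.007]
wrist_force: [0.1, -0.6, -0.0]
width: 0.0001
```

```bash
python3 - <<'E'
from cell import r
from h import *
where(r,goal=(42,122,7))
t=np.load("tray.npy");st=r.state();w=r.snapshot("wrist");s=r.snapshot("scene")
A=np.eye(4);A[:3,:3]=R.from_rotvec(st["eef_rot"]).as_matrix();A[:3,3]=st["tcp_pos"]
W=A@np.array(w["mount"])
a=cv2.resize(s["color"][165:265,210:330,::-1],(600,500),interpolation=cv2.INTER_CUBIC)
b=cv2.resize(w["color"][:,:,::-1],(600,375))
cv2.imwrite("pics/s6.png",np.vstack([a,b])[:, :] if 0 else cv2.resize(np.vstack([a,b]),(411,600)))
k=.685;
for n,p in(("home b4 back top",[[-15,-50,50],[-15,50,50]]),("stop face",[[137,-50,50],[137,50,50]]),("b1/b2,b2/b3,b3/b4",[[99,0,50],[61,0,50],[23,0,50]])):
    print(n,((proj(s,T2W(t,p))-[210,165])*5*k).round().tolist(),((proj(w,T2W(t,p),W)*.9375+[0,500])*k).round().tolist())
E
```

```text
t 10.22 tray xy [ 51.4 128.6] z 0.1231 yaw-tray 0.51 toolz [ 0.    -0.007 -1.   ] w 0.0001 F [ 0.1 -0.6 -0. ]
goal (42, 122, 7) units [-0.35  0.26  4.65]
home b4 back top [[173.0, 116.0], [267.0, 143.0]] [[334.0, 517.0], [263.0, 517.0]]
stop face [[53.0, 192.0], [152.0, 226.0]] [[362.0, 403.0], [276.0, 401.0]]
b1/b2,b2/b3,b3/b4 [[133.0, 187.0], [163.0, 167.0], [192.0, 148.0]] [[313.0, 435.0], [308.0, 465.0], [303.0, 492.0]]
```

View pics/s6.png

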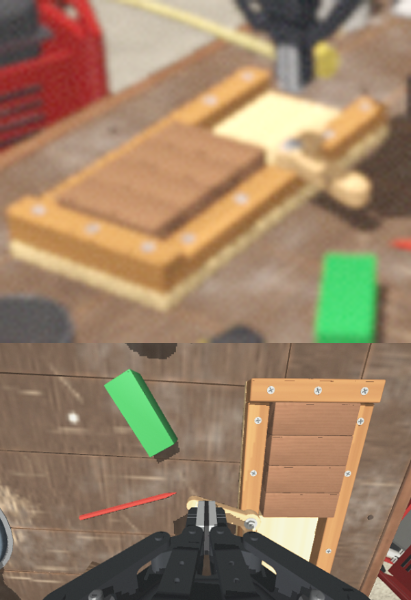

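```bash
python3 - <<'E'
from cell import r
from h import *
t=np.load("tray.npy");st=r.state();w=r.snapshot("wrist");s=r.snapshot("scene")
A=np.eye(4);A[:3,:3]=R.from_rotvec(st["eef_rot"]).as_matrix();A[:3,3]=st["tcp_pos"]
W=A@np.array(w["mount"]);k=.685
for dz in (.008,-.018,-.025):
  p=(A@np.array([.0,0,dz,1]))[:3]; print(dz,((proj(s,p)-[210,165])*5*k).round(),((proj(w,p,W)*.9375+[0,500])*k).round())
where(r)
p=T2W(t,[[0,0,43]])
E
```

```text
0.008 [[295. 124.]] [[207. 493.]]
-0.018 [[294.  93.]] [[207. 505.]]
-0.025 [[294.  85.]] [[207. 509.]]
t 10.42 tray xy [ 46.2 122. ] z 0.1231 yaw-tray -0.04 toolz [ 0.004 -0.007 -1.   ] w -0.0001 F [ 0.2 -0.2  0.5]
```

The wrist view shows no gap at the stop: the block joints at rows 435/465/492 and the back edge at 517 match the home prediction. I'll descend beside the handle.

Request:
arm_command:
  series:
    - [0,0,0,0,0,1,1]
    - [0,0,0,0,0,2.2,1]
    - [0,0,0,0,0,3.3,1]
    - [0,0,0,0,0,4.2,1]
    - [0,0,0,0,0,4.5,1]
    - [0,0,0,0,0,4.5,1]
    - [0,0,0,-0.4,-0.1,4.5,1]
    - [0,0,0,-0.7,-0.2,4.5,1]
    - [0,0,0,-0.94,-0.28,4.5,1]
    - [0,0,0,-1.2,-0.45,4.5,1]
    - [0,0,0,-1.52,-0.62,4.5,1]
    - [0,0,0,-1.8,-0.73,4.5,1]

```text
t: 11.42
tcp_pos: [0.4414, 0.0876, 0.0116]
eef_rot: [2.166, 2.263, -0.001]
wrist_force: [1.4, 1.8, -0.0]
width: -0.0002
```

```bash
python3 - <<'E'
from cell import r
from h import *
where(r)
t=np.load("tray.npy");A=R.from_rotvec(r.state()["eef_rot"]).as_matrix();p=r.state()["tcp_pos"]
for f in (97,103,109,115,121,127,133,139,145,149,153,156):
    a=np.radians(f);g=np.array([-24,67])+73*np.array([np.cos(a),np.sin(a)])+26*np.array([np.sin(a),-np.cos(a)])
    print(f,(A.T@(T2W(t,[g[0],g[1],10])[0]-p)/.025).round(2).tolist())
s=r.snapshot("scene")["color"][165:265,220:340,::-1]
cv2.imwrite("pics/s7.png",cv2.resize(s,(600,500),interpolation=cv2.INTER_CUBIC))
E
```

```text
t 11.42 tray xy [ -0.2 139.5] z 0.0116 yaw-tray -0.06 toolz [ 0.006 -0.007 -1.   ] w -0.0002 F [ 1.4  1.8 -0. ]
97 [-0.28, -0.13, 0.07]
103 [-0.6, -0.18, 0.07]
109 [-0.92, -0.2, 0.07]
115 [-1.24, -0.19, 0.07]
121 [-1.57, -0.14, 0.07]
127 [-1.88, -0.06, 0.08]
133 [-2.18, 0.06, 0.08]
139 [-2.47, 0.2, 0.08]
145 [-2.75, 0.37, 0.09]
149 [-2.92, 0.51, 0.09]
153 [-3.08, 0.65, 0.09]
156 [-3.2, 0.76, 0.09]
```

View pics/s7.png

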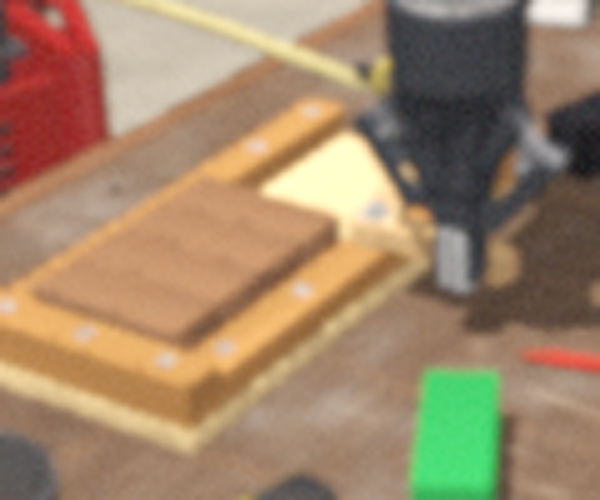

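The finger is behind the handle and overlaps it in height, and the handle is turning. I'll follow the arc.

Request:
arm_command:
  series:
    - [0,0,0,-0.28,-0.13,0.05,1]
    - [0,0,0,-0.6,-0.18,0.05,1]
    - [0,0,0,-0.92,-0.2,0.05,1]
    - [0,0,0,-1.24,-0.19,0.05,1]
    - [0,0,0,-1.57,-0.14,0.05,1]
    - [0,0,0,-1.88,-0.06,0.05,1]
    - [0,0,0,-2.18,0.06,0.05,1]
    - [0,0,0,-2.47,0.2,0.05,1]
    - [0,0,0,-2.6,0.28,0.05,1]
    - [0,0,0,-2.75,0.37,0.05,1]

```text
t: 12.3
tcp_pos: [0.4524, 0.0169, 0.0104]
eef_rot: [2.169, 2.261, -0.006]
wrist_force: [0.4, 2.1, 0.9]
width: -0.0003
```

```bash
python3 - <<'E'
from cell import r
from h import *
where(r)
t=np.load("tray.npy");A=R.from_rotvec(r.state()["eef_rot"]).as_matrix();p=r.state()["tcp_pos"]
for f in (147,150,153,156,158,160,162,165):
    a=np.radians(f);g=np.array([-24,67])+73*np.array([np.cos(a),np.sin(a)])+27*np.array([np.sin(a),-np.cos(a)])
    print(f,(A.T@(T2W(t,[g[0],g[1],10])[0]-p)/.025).round(2).tolist())
E
```

```text
t 12.3 tray xy [-71.3 131.6] z 0.0104 yaw-tray -0.18 toolz [ 0.003 -0.009 -1.   ] w -0.0003 F [0.4 2.1 0.9]
147 [0.03, 0.09, 0.02]
150 [-0.1, 0.19, 0.02]
153 [-0.22, 0.3, 0.02]
156 [-0.33, 0.41, 0.02]
158 [-0.41, 0.49, 0.02]
160 [-0.48, 0.57, 0.02]
162 [-0.55, 0.66, 0.02]
165 [-0.65, 0.79, 0.02]
```

Request:
arm_command:
  series:
    - [0,0,0,-0.05,0.12,0,1]
    - [0,0,0,-0.1,0.19,0,1]
    - [0,0,0,-0.16,0.25,0,1]
    - [0,0,0,-0.22,0.3,0,1]
    - [0,0,0,-0.28,0.36,0,1]
    - [0,0,0,-0.33,0.41,0,1]

```text
t: 12.8
tcp_pos: [0.463, 0.009, 0.0105]
eef_rot: [2.169, 2.261, -0.006]
wrist_force: [-1.8, 0.3, -0.4]
width: -0.0001
```

Request:
arm_command:
  series:
    - [0,0,0,-0.03,0.06,0,1]
    - [0,0,0,-0.06,0.12,0,1]
    - [0,0,0,-0.09,0.18,0,1]

```text
t: 13.05
tcp_pos: [0.4675, 0.0067, 0.0104]
eef_rot: [2.169, 2.261, -0.008]
wrist_force: [-1.7, -0.1, 0.6]
width: -0.0001
```

```bash
python3 - <<'E'
from cell import r
from h import *
where(r,goal=(-80.8,119.4,10))
E
```

```text
t 13.05 tray xy [-82.1 117. ] z 0.0104 yaw-tray -0.17 toolz [ 0.002 -0.009 -1.   ] w -0.0001 F [-1.7 -0.1  0.6]
goal (-80.8, 119.4, 10) units [ 0.05 -0.1   0.02]
```

Not yet a hard stop, so I'll keep easing inward until the force rises.

Request:
arm_command:
  series:
    - [0,0,0,-0.03,0.06,0,1]
    - [0,0,0,-0.05,0.12,0,1]
    - [0,0,0,-0.07,0.18,0,1]

```text
t: 13.3
tcp_pos: [0.4692, 0.0056, 0.0099]
eef_rot: [2.172, 2.264, -0.014]
wrist_force: [-10.6, 3.5, 5.5]
width: -0.0002
```

Request:
arm_command:
  series:
    - [0,0,0,-0.02,0.06,0,1]
    - [0,0,0,-0.05,0.12,0,1]
    - [0,0,0,-0.07,0.18,0,1]

```text
t: 13.55
tcp_pos: [0.4692, 0.0054, 0.0094]
eef_rot: [-2.172, -2.267, 0.024]
wrist_force: [-13.2, 6.4, 11.0]
width: 0.0001
```

```bash
python3 - <<'E'
from cell import r
from h import *
where(r)
s=r.snapshot("scene")["color"][165:265,220:340,::-1]
w=r.snapshot("wrist")["color"][:,:,::-1]
cv2.imwrite("pics/s8.png",cv2.resize(np.vstack([cv2.resize(s,(600,500),interpolation=cv2.INTER_CUBIC),cv2.resize(w,(600,375))]),(411,600)))
E
```

```text
t 13.55 tray xy [-83.5 115.3] z 0.0094 yaw-tray -0.09 toolz [-0.012 -0.009 -1.   ] w 0.0001 F [-13.2   6.4  11. ]
```

View pics/s8.png

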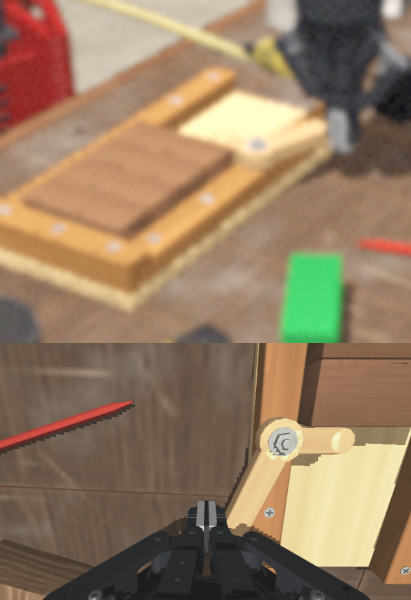

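The lever came up hard at about 15 N, and the nose lies in the channel along the back of block_4. I'll back away outwards, rise clear, and check.

Request:
arm_command:
  series:
    - [0,0,0,0.1,-0.4,0,1]
    - [0,0,0,0.3,-1,-0.1,1]
    - [0,0,0,0.3,-1.2,-0.8,1]
    - [0,0,0,0.2,-1.2,-2,1]
    - [0,0,0,0,-1.2,-3.4,1]
    - [0,0,0,-1,-1.2,-4.8,1]
    - [0,0,0,-2.3,-1.2,-5.5,1]
    - [0,0,0,-3.7,-1.2,-5.5,1]
    - [0,0,0,-5,-1.2,-5.5,1]
    - [0,0,0,-6.2,-1.2,-5.5,1]
    - [0,0,0,-7.4,-1.2,-5.5,1]
    - [0,0,0,-7.4,-1.2,-5.5,1]

```text
t: 14.65
tcp_pos: [0.4494, -0.1867, 0.1494]
eef_rot: [2.182, 2.257, -0.025]
wrist_force: [0.5, -0.8, -1.5]
width: 0.0001
```

```bash
python3 - <<'E'
from cell import r
from h import *
where(r)
t=np.load("tray.npy");s=r.snapshot("top")
f=lambda p:((proj(s,T2W(t,p))-[230,150])*6).round().tolist()
print("expected back edge",f([[-15,-40,50],[-15,30,50]]),"b1 front",f([[137,0,50]]),"handle end locked 158",f([[-24+94*np.cos(np.radians(158)),67+94*np.sin(np.radians(158)),50]]),"pivot",f([[-24,67,50]]))
cv2.imwrite("pics/t9.png",cv2.resize(s["color"][138:228,225:345,::-1],None,fx=6,fy=6,interpolation=cv2.INTER_CUBIC))
E
```

```text
t 14.65 tray xy [-274.6  143.7] z 0.1494 yaw-tray -0.62 toolz [-0.009 -0.013 -1.   ] w 0.0001 F [ 0.5 -0.8 -1.5]
expected back edge [[353.0, 47.0], [354.0, 177.0]] b1 front [[68.0, 126.0]] handle end locked 158 [[538.0, 311.0]] pivot [[372.0, 247.0]]
```

View pics/t9.png

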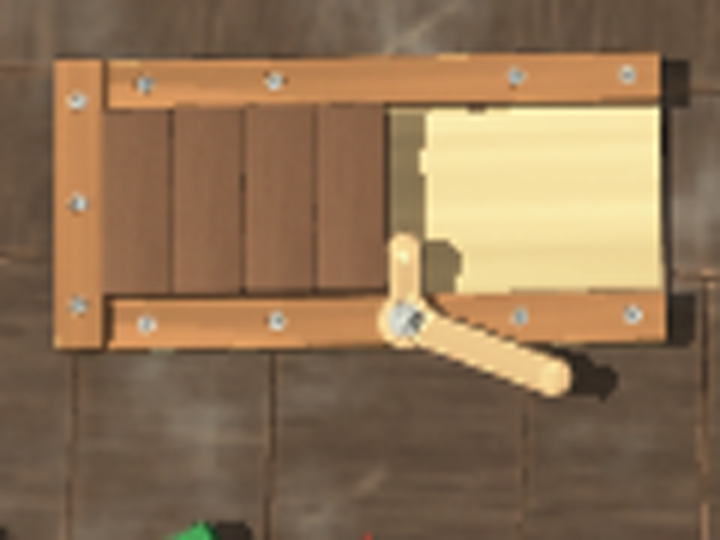

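```bash
python3 -c "
from cell import r
print(r.hand_in())"
```

```text
the job is handed in; nothing more can be done
None
```

The job is handed in. The row is home against the stop with no gaps, and the lever is locked behind the last block. It took about 15 s on the robot's clock, and the interface gave no verdict.

**Push:** I pushed only on block_4, with two fingertips on its back face. The force rose with no further movement when the finger face was at about tray x = −15 mm, which is the home position.

**Lever:** I pushed the handle round with closed fingers to a hard stop, at about 15 N. The arm then backed clear and touched nothing.

**Last check, from the top camera:**
- The four blocks are tight against the stop.
- The nose is across the back of block_4.
- The handle end and pivot are within about 1 pixel of the locked prediction.
- The back edge of the row showed about half a pixel (roughly 1 mm) from prediction, within the 2 mm calibration.
- I did not touch the tools or the look-alikes, but this last picture was cropped to the tray, so I did not check them all again.

**What disagreed:** `r.tip_reach` says the fingertips stand 8 mm ahead of the TCP. The pictures put them about 25 mm behind it with the fingers half open, and about 18 mm behind when shut. I went by the pictures and lowered in small steps, and the contacts bore that out.

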